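# Close the bottle keeper on the push dispenser

### The arm

A 6-joint arm with a two-finger parallel gripper is mounted at the origin on the work surface. World frame = base frame: x ahead of the robot, y to its left, z up, the work surface at z = 0. Lengths are in m, angles in degrees, forces in N, time in s.
With the tool pointing down it reaches from about 0.3 to 0.75 m from the base axis. Payload 8.5 kg.
Tool frame: the origin (TCP) lies midway between the tips of the shut fingers; the grasp point (between the pads) lies 19 mm behind it (env.tcp_to_grasp is the z of the grasp point in the tool frame, in m); z points along the fingers, y is the line along which they close (so a half turn about z gives the same grasp; the last joint's range is limited). The gripper opens to 85 mm and grips with 20 to 120 N. Pads are 22 mm wide; open, the fingers measure 114 mm over their backs; the gripper's body (76 mm by 85 mm) begins 54 mm behind the grasp point. The pads swing forward as they close: fully open they stand 13 mm farther back than shut.
Start: joints at [51.893, 21.807, 74.336, -0, 83.858, -12.336], TCP at [0.239, 0.495, 0.231] pointing down, gripper open.
Joint ranges: [-178.18, 178.18], [-50.72, 133.34], [12.68, 142.11], [-81.47, 261.47], [9.98, 163.14], [-165.26, 165.26]. Speed limits (degrees/s): [136.94, 136.94, 180, 180, 180, 180].

### API

Orientations are given as a 3x3 rotation matrix whose columns are the frame's x, y, z axes.
In Python, from rig import env, imaging, job, models gives the robot as it stands. The module is installed in compiled form; this text tells all that it offers.
- The arm moves only by the tool jog_arm, never from a script. Its argument "plan" is text: rows parted by semicolons, each of 7 numbers parted by spaces: the turn, a rotation vector about the tool's x, y, z in degrees, then the shift along the tool's x, y, z in cm, then the closure in counts, from 0 (fully open) to 255 (shut). In form: rx ry rz x y z claw; .... A call has 1 to 10 rows; each row shifts and turns the commanded pose from where the row before left it, along the tool's axes as they then stand; what a row does not reach is not made up. A row lasts 1/12 s, in which the tool goes at most 41.7 mm and 7.16 degrees, less where a joint would pass 70% of its speed; a pose out of reach is approached as far as the arm can. A call with a gripper value outside its range is refused whole. The fingers move at their own pace and stop on an object; "grip_force" is the grip in N (left out, the last holds). Time passes only in rows, so rows that do not move let the fingers close. It gives the time, the measured TCP pose, the force, the opening and the grip force at its end, in the units of the state.
- env.observe(): the state, without advancing time (a new reading comes with each control period).
- imaging.get_image(name): name is "side" or "top"; returns a dict with "pixels" (384x512x3 uint8, red, green, blue), "depth" (384x512 float32, m along the optical axis (not along the pixel's ray), 0 where there is no reading), "fov_y" (degrees; the focal length in pixels is half the picture's height over the tangent of half this angle, whatever the lens; pixels are square), "cx", "cy" (the principal point, pixels), "world_from_camera" (4x4, takes a point from camera to world coordinates). Camera axes: x right, y down, z forward; pixel columns grow to the right and rows downward; lengths in m; the calibration is good to about 2 mm. A picture is of the moment at which its call begins.
- job.close_job(): hands the job in; it is judged then, once.
Trained networks look in the newest picture that a camera, given by its name, has taken for a name from the list of things; names that differ only in an ending like _2 or _b are one class to them, and where a whole thing is asked for, a point or a joint stands for the part that bears it (a point fixed in the world has none). Each returns a list of dicts, best first, with "confidence" (0 to 1); they miss things now and then, are a little off and sometimes report something else, mostly with a low value. They report only what shows in the picture. A call takes as long as a camera call. They do not tell look-alikes from the thing itself.
- models.outline_of(camera, query): "region" (384x512 bool, what is visible of it) and "bbox" ([centre column, centre row, width, height] in pixels, round what is visible of it).
- models.tip_of(camera, query): "at" ([column, row] in pixels: a listed point, or the origin of a listed thing).
The state is a dict: "time_s": time; "q": joint angles; "qvel": joint speeds; "joint_efforts": joint torques, N m; "position": TCP position; "tool_rot": TCP orientation; "ft_force": force on the tool from outside, world axes, zero at the start; "wrist_torque": the same for the moment, N m; "grip_width": finger opening in m; "gripper_force": force on a finger pad.
Only numpy, scipy, OpenCV 4.12 (cv2) and the standard library are available. Lean on these libraries where they do the work, as an engineer would, in place of code of your own. Each camera call takes 0.05 s, during which the arm holds its last target. There are 200 camera calls.

### The job

Stand the little white push dispenser upright on the tray between the two jaws of the sliding bottle keeper and let go of it, then slide the moving jaw up to it until both jaws bear lightly on the dispenser and stay in contact on their own. Close it gently by feel, stopping at a light touch of a few newtons: the jaw must not be forced out of square. Leave the other things on the tray where they are.

Things in the scene. Friction and masses are not known exactly. Their poses are not given: they have to be found in the camera images.
- keeper: bottle keeper, like a big flat caliper, fixed on the steel tray (tray surface 4 mm above the glass). Origin: centre of the beam's underside, on the tray. Its y axis runs along the beam (dark steel bar 20 mm wide in x, 270 mm long, 10 mm high, x = -10 to 10 mm, y = -135 to 135 mm). Both jaws stick out from the beam towards its -x side. A part is held between them, standing on the tray, best centred at x = -70 mm.
- fixed_jaw: fixed jaw, dark steel bar across the -y end of the beam, in line with the keeper's axes: 110 mm long in x (from +12 to -98 mm), 22 mm thick, from 2 to 26 mm above the tray. Origin on the keeper's centre line (x = 0), in the plane of its clamping face, at tray height; that face lies at keeper y = -90 mm and looks to keeper +y. It carries the stop pad.
- pad_seat (a point): point on the fixed jaw's face (keeper x = -70 mm, y = -90 mm, 14 mm above the tray) behind its black stop pad, 36 mm wide in x, 18 mm high. The pad is on a stiff adjusting screw (its knob is behind the jaw, 40 to 70 mm from the face) left anywhere: its front stands 4 to 34 mm proud of this point towards keeper +y. How far is not reported; nothing here moves it. The dispenser ends up against the pad.
- moving_jaw: moving jaw, dark steel bar 14 mm thick in y, reaching from x = -16 to -98 mm, 2 to 26 mm above the tray. Origin on the keeper's centre line (x = 0), in the plane of its clamping face (which looks to -y), at tray height. It sits on the carriage through a stiff sprung pivot at its origin (40 N m/rad about vertical), so that pressing on the part twists it out of square: 10 N at 70 mm out twists it by 1 degree, which is the most it may bear; 2 to 6 N is right.
- carriage (a joint): position (m) of the aluminium carriage, 40 mm long in y, that slides along the beam and carries the moving jaw: 0 = fully open (155 mm between the jaw faces), grows as it moves to keeper -y and closes; gap between the faces = 0.155 - value (the pad takes 4 to 34 mm of it). It slides with a dry friction of about 3 N and stays where it is left.
- thumb_post (a point): centre of the graspable upper part of the carriage's thumb post: an upright aluminium post, 16 mm in keeper x by 14 mm in keeper y, rising from the carriage's top (26 mm above the tray) to 68 mm above the tray. This point is on the post's axis, 54 mm above the tray, at keeper x = 0 and 26 mm to keeper +y of the moving jaw's clamping face. Pushed or gripped here the carriage slides freely.
- dispenser_mid (a point): middle (half-way up, 33 mm above its underside) of the loose push dispenser of hard white plastic: round body 32 mm in diameter and 46 mm high, thin neck, round push head 22 mm in diameter on top with a short spout, 66 mm high in all, about 70 g; z is up along it. Stands on the tray, left or right of the keeper.
- dispenser: the same push dispenser, origin at the centre of its underside
- jar: bystander: low glass cream jar with steel lid, 50 mm across, 44 mm high, on the other side of the keeper from the dispenser; origin under its centre
- violet_bottle: bystander: ridged violet bottle, 54 mm across, 160 mm high, beyond the keeper; origin under its centre
- decanter: bystander: short clear glass decanter with ground glass stopper, 72 mm across, 114 mm high, beyond the keeper; origin under its centre
- hair_brush: bystander: wooden hair brush, 220 mm long along its x, 52 mm wide, 30 mm high, lying at the right side of the tray; origin under it near its middle
- comb: bystander: flat black comb, 150 mm long along its x, 33 mm wide, 5 mm high, at the left side of the tray; origin under its middle
- lipstick: bystander: standing lipstick tube, 20 mm across, 70 mm high, just beyond the keeper; origin under its centre
- ring_dish: bystander: small white ceramic dish, 76 mm across, 18 mm high, on the robot's side of the keeper; origin under its centre
Not all that is in view belongs to the job. Leave any orange, red or turquoise look-alike of the dispenser alone.

How it is judged (in metres and radians):
On the way, in this order (a step that is already met when the one before it is completed fails the run):
1. the dispenser stands upright on the tray between the open jaws, let go (angle between dispenser_mid's own z axis and vertical below 0.08 rad and contact force between the fingers and dispenser below 0.1 N and height (world z) of dispenser below 0.008 m and x of dispenser_mid in the frame of keeper between -0.098 and -0.02 m and y of dispenser_mid in the frame of keeper between -0.085 and 0.06 m), for 0.2 s.
2. both jaws bear on the dispenser (contact force between dispenser and fixed_jaw above 0.3 N and contact force between dispenser and moving_jaw above 0.3 N and angle between dispenser_mid's own z axis and vertical below 0.08 rad), for 0.2 s.
At the end, for the whole second after the job is handed in: The dispenser stands upright (within 0.08 rad) on the tray between the jaws, at rest and let go; the fixed jaw (its stop pad) and the moving jaw each press on it with more than 0.3 N; the moving jaw is square to the beam within 0.015 rad (all of step 2 and angle between the y axis of moving_jaw and the y axis of keeper, either way round below 0.015 rad and contact force between the fingers and dispenser below 0.1 N and height (world z) of dispenser below 0.008 m and x of dispenser_mid in the frame of keeper between -0.098 and -0.02 m and linear speed of dispenser below 0.01 m/s); the robot touches nothing.
It fails at once if the moving jaw is forced more than 0.018 rad (1 degree) out of square (angle between the y axis of moving_jaw and the y axis of keeper, either way round above 0.018 rad).
It fails at once if the moving jaw presses on the dispenser with more than 10 N (contact force between dispenser and moving_jaw above 10 N).
It fails at once if another thing on the tray is moved by more than 20 mm (distance of any of jar, violet_bottle, decanter, hair_brush, comb, lipstick, ring_dish from where it was at the start of the episode above 0.02 m).
It also fails if it takes over 58 s, if anything falls off the work surface, if the arm or the gripper's body presses on something with over 40 N, if the wrist force passes 120 N, or if a joint passes its speed limit or range.

## Working session

There is one attempt and no reset: what is moved stays moved. The work goes in short steps, Python scripts to look and compute and a tool call to move; the robot and the scene stay as the last step left them, time stands still between calls to the robot, and variables do not carry over. Pictures are saved under pics/ and viewed, at most 10 in all, crops included, and the job is handed in when it is done.

Besides the shell and the picture viewer there is one more tool, called as name(argument=value, ...), one argument or row to a line, values as JSON. jog_arm: Moves the arm, as the interface text tells. Its arguments: {"type":"object","properties":{"plan":{"type":"string"},"grip_force":{"type":"number"}},"required":["plan"]}

```bash
mkdir -p pics; cat > h.py <<'E'
import numpy as np, cv2
from rig import env, imaging, job, models
def cam(n):
    im=imaging.get_image(n); im['f']=im['pixels'].shape[0]/2/np.tan(np.radians(im['fov_y']/2)); return im
def pts(im,mask=None):
    d=im['depth']; v,u=np.nonzero((d>0)&(mask if mask is not None else True)); z=d[v,u]
    p=np.c_[(u-im['cx'])/im['f']*z,(v-im['cy'])/im['f']*z,z]
    T=im['world_from_camera']; return p@T[:3,:3].T+T[:3,3],u,v
def ray_at_z(im,uv,z):
    T=im['world_from_camera']; r=T[:3,:3]@np.array([(uv[0]-im['cx'])/im['f'],(uv[1]-im['cy'])/im['f'],1]); o=T[:3,3]
    return o+r*(z-o[2])/r[2]
def save(im,name): cv2.imwrite('pics/'+name,cv2.cvtColor(im['pixels'],cv2.COLOR_RGB2BGR))
E
python3 - <<'E'
from h import *
np.set_printoptions(precision=4,suppress=True)
for n in ['top','side']:
    im=cam(n); save(im,n+'0.png'); print(n,im['world_from_camera'][:3,3],im['f'])
    for q,z in [('keeper',.004),('fixed_jaw',.004),('moving_jaw',.004),('thumb_post',.058),('dispenser_mid',.037),('pad_seat',.018),('jar',.004),('ring_dish',.004),('lipstick',.004)]:
        for r in models.tip_of(n,q)[:3]: print(q,round(r['confidence'],2),np.array(r['at']),ray_at_z(im,r['at'],z))
print(env.tcp_to_grasp,env.observe())
E
```

```text
top [ 0.4496 -0.0512  1.2769] 374.74063164361837
keeper 0.96 [260.6 174.5] [ 0.5624 -0.0427  0.004 ]
fixed_jaw 0.85 [279.8 174.2] [ 0.5649 -0.1081  0.004 ]
moving_jaw 0.54 [241.9 170.4] [0.575  0.0214 0.004 ]
thumb_post 0.55 [238.5 168.6] [0.5753 0.0295 0.058 ]
dispenser_mid 0.62 [325.  169.4] [ 0.5813 -0.2564  0.037 ]
dispenser_mid 0.61 [284.5 173.4] [ 0.5649 -0.1222  0.037 ]
dispenser_mid 0.6 [411.  213.9] [ 0.4403 -0.5417  0.037 ]
pad_seat 0.7 [279.2 195.8] [ 0.4908 -0.1069  0.018 ]
jar 0.66 [157.2 184.4] [0.5207 0.3086 0.004 ]
jar 0.32 [368.4 165.8] [ 0.6004 -0.4096  0.004 ]
ring_dish 0.92 [268.4 219.1] [ 0.4115 -0.0726  0.004 ]
lipstick 0.48 [243.  169.8] [0.5771 0.0177 0.004 ]
lipstick 0.4 [257.8 128.2] [ 0.7216 -0.0295  0.004 ]
side [-0.1521 -0.9821  0.8531] 431.72646347008754
keeper 0.84 [257.9 197.6] [ 0.5739 -0.0198  0.004 ]
keeper 0.26 [251.8 176.9] [0.6334 0.0991 0.004 ]
fixed_jaw 0.59 [273.2 210.9] [ 0.5705 -0.1092  0.004 ]
fixed_jaw 0.4 [224.2 226.4] [ 0.3956 -0.0858  0.004 ]
moving_jaw 0.59 [254.1 190.6] [0.5881 0.022  0.004 ]
moving_jaw 0.49 [195.4 149. ] [0.5674 0.40
[... 522 characters left out ...]
71 -0.1475  0.004 ]
lipstick 0.57 [199.1 147.3] [0.5869 0.4043 0.004 ]
lipstick 0.52 [293.2 185.9] [ 0.7201 -0.0328  0.004 ]
-0.0187 {'time_s': 1.0, 'q': array([ 51.893 ,  21.8052,  74.3372,   0.    ,  83.8576, -12.3336]), 'qvel': array([ 0.1276,  0.1182,  0.0002, -0.1026, -0.0274,  0.0444]), 'joint_efforts': array([  0.0007, -44.8345, -23.1455,  -0.0002,   0.0007,  -0.    ]), 'position': array([0.2391, 0.4953, 0.2313]), 'tool_rot': array([[-0.9005,  0.4348, -0.    ],
       [ 0.4348,  0.9005,  0.    ],
       [ 0.    ,  0.    , -1.    ]]), 'ft_force': array([-0.3711,  0.4516, -0.1195]), 'wrist_torque': array([0.0229, 0.0025, 0.0024]), 'gripper_force': 0.0, 'grip_width': 0.08547216578331208}
```

```bash
python3 -c "
import cv2
a=cv2.imread('pics/top0.png')[90:260,120:430];cv2.imwrite('pics/top0c.png',cv2.resize(a,None,fx=2.5,fy=2.5,interpolation=2))
a=cv2.imread('pics/side0.png')[100:290,160:370];cv2.imwrite('pics/side0c.png',cv2.resize(a,None,fx=3.1,fy=3.1,interpolation=2))"
```

```text
(no output)
```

View pics/top0c.png

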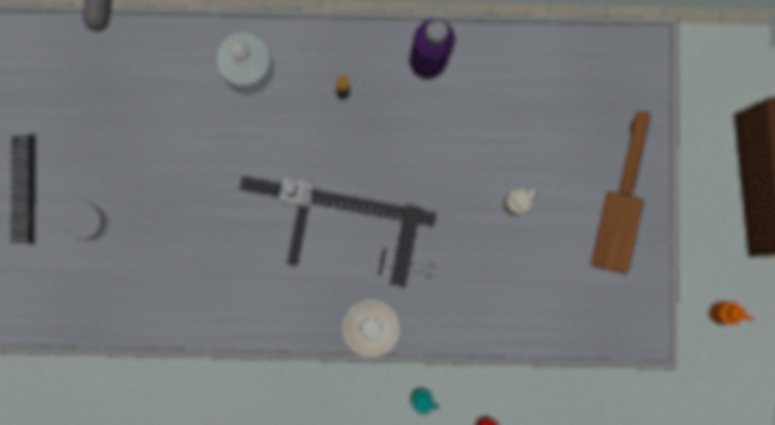

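View pics/side0c.png

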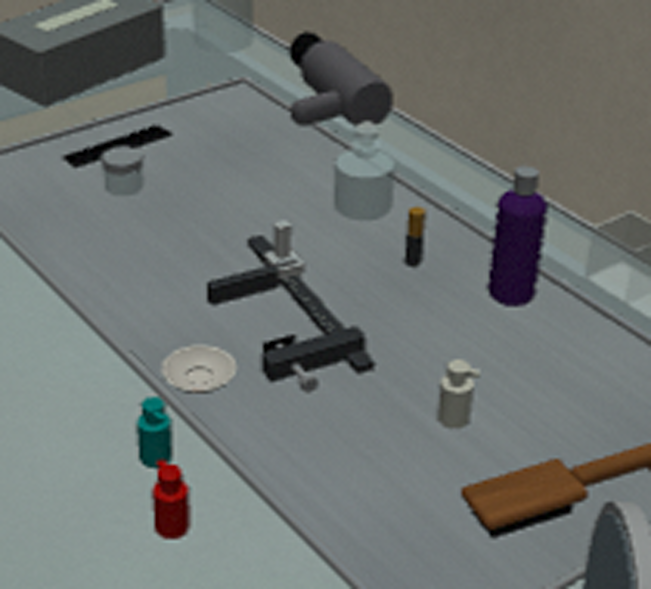

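The top view shows the keeper at about (260,174), its beam tilted about 10°. The white dispenser is at about (327,170), and the pad is proud of the fixed jaw at about (272,195). The look-alikes are off the tray. Next I fit the keeper and dispenser from depth.

```bash
python3 - <<'E'
from h import *
from scipy.optimize import least_squares
np.set_printoptions(precision=4,suppress=True)
ims={n:cam(n) for n in('top','side')}
# dispenser: head & body
for n,im in ims.items():
    P,u,v=pts(im); d=np.hypot(P[:,0]-.581,P[:,1]+.258)<.04
    Q=P[d&(P[:,2]>.012)]; B=Q[Q[:,2]<.047]
    r=least_squares(lambda c:np.hypot(B[:,0]-c[0],B[:,1]-c[1])-.016,[.581,-.258],loss='soft_l1',f_scale=.002).x
    H=Q[Q[:,2]>.058]; print(n,'disp fit',r,len(B),'head med',np.median(H,0),len(H),'zmax',Q[:,2].max())
    t=P[(abs(P[:,0]-.5)<.05)&(abs(P[:,1]+.19)<.04)]; print(' tray z',np.median(t[:,2]))
# keeper
c0=np.array([.566,-.043]); 
for n,im in ims.items():
    P,u,v=pts(im)
    def loc(p,a,c): 
        x=np.array([np.cos(a),np.sin(a)]);y=np.array([-np.sin(a),np.cos(a)]);d=p[:,:2]-c
        return np.c_[d@x,d@y,p[:,2]]
    a=np.radians(-10.3); c=c0.copy()
    for _ in range(4):
        L=loc(P,a,c); m=(abs(L[:,0])<.02)&(L[:,1]>-.06)&(L[:,1]<.0)&(L[:,2]>.011)&(L[:,2]<.02)
        ys=L[m,1]; bins=np.round(ys/.006); 
        mid=np.array([[b*.006,(L[m,0][bins==b].max()+L[m,0][bins==b].min())/2] for b in np.unique(bins)])
        s,i=np.polyfit(mid[:,0],mid[:,1],1); a-=np.arctan(s); c=c+i*np.array([np.cos(a),np.sin(a)])
    L=loc(P,a,c); print(n,'yaw',np.degrees(a),'c',c,'width',L[m,0].min(),L[m,0].max())
    S=lambda x0,x1,y0,y1,z0,z1:L[(L[:,0]>x0)&(L[:,0]<x1)&(L[:,1]>y0)&(L[:,1]<y1)&(L[:,2]>z0)&(L[:,2]<z1)]
    F=S(-.095,-.015,-.135,-.085,.025,.036); print(' fixedjaw top y',np.percentile(F[:,1],[2,50,98]), 'x',F[:,0].min())
    M=S(-.095,-.02,-.02,.12,.025,.036); print(' movjaw y',np.percentile(M[:,1],[2,50,98]))
    T=S(-.02,.02,0,.14,.055,.08); print(' post',T.mean(0),T.min(0),T.max(0))
    E=S(-.02,.02,-.16,.16,.010,.05); print(' ends',E[:,1].min(),E[:,1].max())
    D=S(-.09,-.05,-.1,-.03,.012,.03); 
    h=np.histogram(D[:,1],np.arange(-.1,-.029,.003)); print(' pad',h[0],h[1])
im=ims['side']; a=cv2.resize(im['pixels'][170:235,210:300],None,fx=8,fy=8,interpolation=2); cv2.imwrite('pics/k1.png',a[...,::-1])
E
```

```text
top disp fit [ 0.5797 -0.2633] 23 head med [ 0.5799 -0.2638  0.0682] 42 zmax 0.07347787808706863
 tray z 0.0029884440451179994
side disp fit [ 0.5783 -0.2616] 97 head med [ 0.5767 -0.2677  0.0689] 52 zmax 0.07431557479116246
 tray z 0.004751352927487962
top yaw -10.230110861705562 c [ 0.5741 -0.0444] width -0.010151737412031556 0.010326808164330998
 fixedjaw top y [-0.119  -0.0881 -0.0851] x -0.09355710749037065
 movjaw y [0.0583 0.0648 0.0718]
 post [-0.0021  0.0841  0.0683] [-0.0095  0.0779  0.0552] [0.0056 0.0911 0.0751]
 ends -0.11220985325937184 0.1569782130354839
 pad [ 2  2  3  7  8  7  7 11  7  8  5  2  2  2  1 10  5  0  0  0  0  0  0] [-0.1   -0.097 -0.094 -0.091 -0.088 -0.085 -0.082 -0.079 -0.076 -0.073
 -0.07  -0.067 -0.064 -0.061 -0.058 -0.055 -0.052 -0.049 -0.046 -0.043
 -0.04  -0.037 -0.034 -0.031]
side yaw -9.985655691665107 c [ 0.5712 -0.0439] width -0.009670350292844602 0.010919506464660668
 fixedjaw top y [-0.126  -0.0903 -0.0855] x -0.09383465180075816
 movjaw y [0.0557 0.0629 0.0741]
 post [-0.0008  0.082   0.0663] [-0.0074  0.075   0.0551] [0.0066 0.0914 0.0752]
 ends -0.11366768937230753 0.15800317747027995
 pad [ 2  0 13 22 20  2  2  3  3  5  3  0  0  2  6 14  7  1  0  0  0  0  0] [-0.1   -0.097 -0.094 -0.091 -0.088 -0.085 -0.082 -0.079 -0.076 -0.073
 -0.07  -0.067 -0.064 -0.061 -0.058 -0.055 -0.052 -0.049 -0.046 -0.043
 -0.04  -0.037 -0.034 -0.031]
```

The keeper yaw is about -10.1°. In my fitted frame the pad front is about 17 mm proud and the moving jaw face is about 126 mm from the fixed face. The target spot for the dispenser is about (0.499, -0.059). Moving now.

jog_arm(
  plan="0 0 0 -3.18 -2.67 0 0;0 0 0 -3.18 -2.67 0 0;0 0 0 -3.18 -2.67 0 0;0 0 0 -3.18 -2.67 0 0;0 0 0 -3.18 -2.67 0 0;0 0 0 -3.18 -2.67 0 0;0 0 0 -3.18 -2.67 0 0;0 0 0 -3.18 -2.67 0 0;0 0 0 -3.18 -2.67 0 0;0 0 0 -3.18 -2.67 0 0",
  grip_force=20,
)

```text
time_s: 1.93
position: [0.4098, 0.1146, 0.2316]
tool_rot: [[-0.901, 0.435, 0.001], [0.435, 0.901, 0.0], [-0.001, 0.0, -1.0]]
ft_force: [-0.1, 0.1, 0.5]
grip_width: 0.0851
gripper_force: 0.0
```

jog_arm(
  plan="0 0 0 -3.18 -2.67 0 0;0 0 0 -3.18 -2.67 0 0;0 0 0 -3.18 -2.67 0 0;0 0 0 -3.18 -2.67 0 0;0 0 0 -3.18 -2.67 0 0;0 0 0 -3.18 -2.67 0 0;0 0 0 -3.18 -2.67 0 0;0 0 0 -3.18 -2.67 0 0;0 0 0 -3.18 -2.67 0 0;0 0 0 -3.18 -2.67 0 0",
)

```text
time_s: 2.77
position: [0.5801, -0.2642, 0.2313]
tool_rot: [[-0.9, 0.435, 0.0], [0.435, 0.9, 0.0], [-0.0, 0.0, -1.0]]
ft_force: [-0.6, 0.4, 0.3]
grip_width: 0.0854
gripper_force: 0.0
```

jog_arm(
  plan="0 0 6.45 0 0 0 0;0 0 6.45 0 0 0 0;0 0 6.45 0 0 0 0;0 0 6.45 0 0 0 0;0 0 6.45 0 0 0 0;0 0 6.45 0 0 0 0;0 0 0 0 0 0 0;0 0 0 0 0 0 0",
)

```text
time_s: 3.43
position: [0.5797, -0.2621, 0.2312]
tool_rot: [[-0.434, 0.901, -0.0], [0.901, 0.434, 0.0], [0.0, -0.0, -1.0]]
ft_force: [0.4, -0.3, 1.2]
grip_width: 0.0855
gripper_force: 0.0
```

jog_arm(
  plan="0 0 0 0 0 3.6 0;0 0 0 0 0 3.6 0;0 0 0 0 0 3.6 0;0 0 0 0 0 3.6 0;0 0 0 0 0 3.6 0;0 0 0 0 0 2.5 0;0 0 0 0 0 1.1 0;0 0 0 0 0 0 0;0 0 0 0 0 0 130;0 0 0 0 0 0 130",
)

```text
time_s: 4.27
position: [0.5807, -0.2628, 0.0174]
tool_rot: [[-0.432, 0.902, 0.003], [0.902, 0.432, -0.002], [-0.003, 0.002, -1.0]]
ft_force: [-0.3, -1.3, -0.4]
grip_width: 0.0638
gripper_force: 0.0
```

jog_arm(
  plan="0 0 0 0 0 0 200;0 0 0 0 0 0 200;0 0 0 0 0 0 200;0 0 0 0 0 0 200;0 0 0 0 0 0 200;0 0 0 0 0 0 200",
)

```text
time_s: 4.77
position: [0.5801, -0.2624, 0.0167]
tool_rot: [[-0.431, 0.902, 0.002], [0.902, 0.431, -0.001], [-0.002, 0.001, -1.0]]
ft_force: [-1.2, 0.3, 6.8]
grip_width: 0.0316
gripper_force: 20.0
```

jog_arm(
  plan="0 0 0 0 0 -1 200;0 0 5.95 0 0 -1.2 200;0 0 5.95 0 0 -1.2 200;0 0 5.95 0 0 -1.2 200;0 0 5.95 0 0 -1.2 200;0 0 5.95 0 0 -0.7 200;0 0 5.95 0 0 0 200;0 0 0 0 0 0 200",
)

```text
time_s: 5.43
position: [0.5799, -0.2622, 0.0815]
tool_rot: [[0.18, 0.984, 0.001], [0.984, -0.18, -0.001], [-0.001, 0.001, -1.0]]
ft_force: [-1.0, -0.4, -0.3]
grip_width: 0.0314
gripper_force: 20.1
```

jog_arm(
  plan="0 0 0 1.56 -0.96 0 200;0 0 0 2.4 -1.5 0 200;0 0 0 2.4 -1.5 0 200;0 0 0 2.4 -1.5 0 200;0 0 0 2.4 -1.5 0 200;0 0 0 2.4 -1.5 0 200;0 0 0 2.4 -1.5 0 200;0 0 0 1.7 -1.0 0 200;0 0 0 0.9 -0.6 0 200;0 0 0 0 0 0 200",
)

```text
time_s: 6.27
position: [0.4979, -0.0575, 0.0806]
tool_rot: [[0.173, 0.985, -0.001], [0.985, -0.173, 0.0], [0.0, -0.001, -1.0]]
ft_force: [0.6, 0.3, -0.6]
grip_width: 0.0314
gripper_force: 20.1
```

```bash
python3 - <<'E'
from h import *
np.set_printoptions(precision=4,suppress=True)
print(env.observe()['position'],env.observe()['tool_rot'],env.observe()['grip_width'])
im=cam('side');cv2.imwrite('pics/s2.png',cv2.resize(im['pixels'][130:250,180:330],None,fx=5,fy=5,interpolation=2)[...,::-1])
E
```

```text
[ 0.4979 -0.0575  0.0806] [[ 0.1725  0.985  -0.0007]
 [ 0.985  -0.1725  0.0004]
 [ 0.0003 -0.0008 -1.    ]] 0.031350488445431854
```

View pics/s2.png

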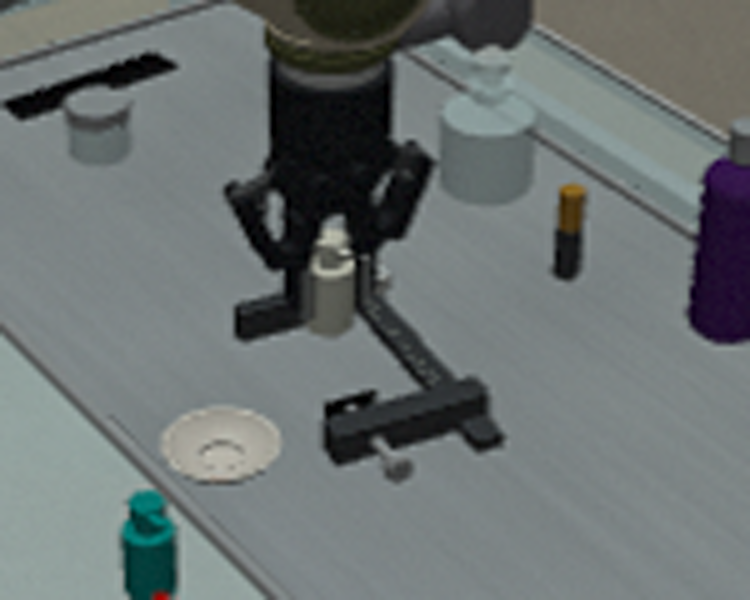

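The dispenser is held upright over the gap between the jaws, with the pad at about (355,400) in the crop. Lowering it.

jog_arm(
  plan="0 0 0 0 0 1.4 200;0 0 0 0 0 1.4 200;0 0 0 0 0 1.4 200;0 0 0 0 0 1.2 200;0 0 0 0 0 0.6 200;0 0 0 0 0 0.25 200;0 0 0 0 0 0.1 200;0 0 0 0 0 0 200;0 0 0 0 0 0 200",
)

```text
time_s: 7.07
position: [0.4991, -0.0594, 0.0174]
tool_rot: [[0.177, 0.984, 0.001], [0.984, -0.177, -0.0], [-0.0, 0.001, -1.0]]
ft_force: [-0.6, 0.1, -0.3]
grip_width: 0.031
gripper_force: 20.2
```

jog_arm(
  plan="0 0 0 0 0 0.05 200;0 0 0 0 0 0 150;0 0 0 0 0 0 130;0 0 0 0 0 0 105;0 0 0 0 0 0 105;0 0 0 0 0 0 105;0 0 0 0 0 0 105",
)

```text
time_s: 7.65
position: [0.4987, -0.059, 0.0164]
tool_rot: [[0.177, 0.984, 0.0], [0.984, -0.177, -0.0], [-0.0, 0.0, -1.0]]
ft_force: [0.0, -0.0, -0.6]
grip_width: 0.0502
gripper_force: 0.0
```

jog_arm(
  plan="0 0 0 0 0 -1 105;0 0 0 0 0 -2.5 105;0 0 0 0 0 -3.5 105;0 0 0 0 0 -3.5 105;0 0 0 0 0 -2 160;0 0 0 2.9 1.4 0 255;0 0 0 2.9 1.4 0 255;0 0 0 2.9 1.4 0 255;0 0 0 2.9 1.4 0 255;0 0 0 3.0 1.4 0 255",
)

```text
time_s: 8.48
position: [0.594, 0.0737, 0.1414]
tool_rot: [[0.177, 0.984, -0.0], [0.984, -0.177, -0.0], [-0.0, 0.0, -1.0]]
ft_force: [0.9, -0.3, -0.3]
grip_width: -0.0001
gripper_force: 0.0
```

jog_arm(
  plan="0 0 0 0 0 0 255;0 0 0 0 0 2.5 255;0 0 0 0 0 2.5 255;0 0 0 0 0 2.5 255;0 0 0 0 0 1.8 255;0 0 0 0 0 0.7 255;0 0 0 0 0 0 255",
)

```text
time_s: 9.07
position: [0.5925, 0.0722, 0.0399]
tool_rot: [[0.177, 0.984, -0.003], [0.984, -0.177, 0.0], [-0.0, -0.003, -1.0]]
ft_force: [-0.2, 0.5, -0.7]
grip_width: 0.0002
gripper_force: 0.0
```

```bash
python3 - <<'E'
from h import *
np.set_printoptions(precision=4,suppress=True)
o=env.observe();print(o['position'],o['ft_force'],o['time_s'])
im=cam('side');cv2.imwrite('pics/s3.png',cv2.resize(im['pixels'][130:250,180:330],None,fx=5,fy=5,interpolation=2)[...,::-1])
P,u,v=pts(im)
c=np.array([.5726,-.0441]);x=np.array([.9845,-.1754]);y=np.array([.1754,.9845]);d=P[:,:2]-c
L=np.c_[d@x,d@y,P[:,2]]
B=L[(abs(L[:,0]+.07)<.03)&(abs(L[:,1]+.028)<.03)&(L[:,2]>.032)&(L[:,2]<.047)]
from scipy.optimize import least_squares
print(len(B),least_squares(lambda c:np.hypot(B[:,0]-c[0],B[:,1]-c[1])-.016,[-.07,-.02],loss='soft_l1',f_scale=.002).x,L[(abs(L[:,0]+.07)<.03)&(abs(L[:,1]+.028)<.03)][:,2].max())
E
```

```text
[0.5925 0.0722 0.0399] [-0.2166  0.4944 -0.7024] 9.0667
36 [-0.0698 -0.027 ] 0.07364169316565328
```

View pics/s3.png

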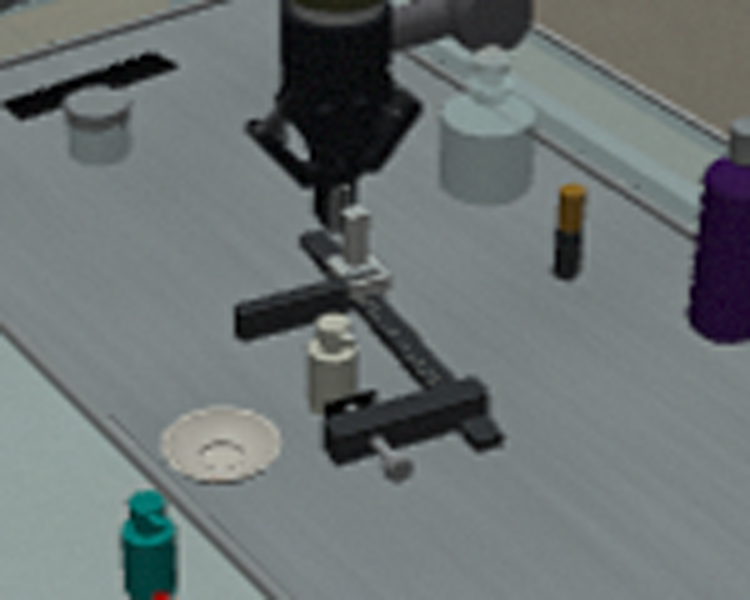

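The dispenser stands by itself in front of the pad, at about (333,365) in the crop. The shut fingers are behind the thumb post.

jog_arm(
  plan="0 0 0 -1.0 0 0 255;0 0 0 -0.5 0 0 255;0 0 0 -0.5 0 0 255;0 0 0 -0.7 0 0 255;0 0 0 -0.7 0 0 255;0 0 0 -0.7 0 0 255;0 0 0 -0.7 0 0 255;0 0 0 -0.7 0 0 255;0 0 0 -0.7 0 0 255;0 0 0 -0.5 0 0 255",
)

```text
time_s: 9.95
position: [0.5814, 0.0054, 0.0413]
tool_rot: [[0.177, 0.984, -0.0], [0.984, -0.177, -0.0], [-0.0, -0.0, -1.0]]
ft_force: [2.7, 3.0, 1.6]
grip_width: 0.0
gripper_force: 1.6
```

jog_arm(
  plan="0 0 0 -0.15 0 0 255;0 0 0 -0.15 0 0 255;0 0 0 -0.15 0 0 255;0 0 0 -0.15 0 0 255;0 0 0 -0.1 0 0 255;0 0 0 -0.1 0 0 255;0 0 0 -0.05 0 0 255;0 0 0 -0.05 0 0 255;0 0 0 -0.05 0 0 255;0 0 0 -0.05 0 0 255",
)

```text
time_s: 10.78
position: [0.5798, -0.0035, 0.0413]
tool_rot: [[0.177, 0.984, 0.0], [0.984, -0.177, 0.0], [0.0, 0.0, -1.0]]
ft_force: [2.8, 3.0, 0.6]
grip_width: 0.0
gripper_force: 1.5
```

```bash
cat > m.py <<'E'
from h import *
from scipy.optimize import least_squares
np.set_printoptions(precision=4,suppress=True)
o=env.observe();print(o['position'],o['ft_force'],o['wrist_torque'],o['time_s'])
im=cam('side');P,u,v=pts(im)
c=np.array([.5726,-.0441]);x=np.array([.9845,-.1754]);y=np.array([.1754,.9845]);d=P[:,:2]-c
print('tcp k',(o['position'][:2]-c)@x,(o['position'][:2]-c)@y)
L=np.c_[d@x,d@y,P[:,2]]
B=L[(abs(L[:,0]+.07)<.03)&(abs(L[:,1]+.028)<.03)&(L[:,2]>.034)&(L[:,2]<.047)]
print('disp',len(B),least_squares(lambda c:np.hypot(B[:,0]-c[0],B[:,1]-c[1])-.016,[-.07,-.03],loss='soft_l1',f_scale=.002).x)
M=L[(L[:,0]>-.095)&(L[:,0]<-.02)&(L[:,1]>-.03)&(L[:,1]<.05)&(L[:,2]>.027)&(L[:,2]<.034)]
M=M[abs(M[:,0]+.07)>.02]
print('mov',np.percentile(M[:,1],[2,50,98]))
D=L[(abs(L[:,0]+.07)<.02)&(L[:,1]>-.065)&(L[:,1]<-.045)&(L[:,2]>.012)&(L[:,2]<.028)]
print('pad',np.percentile(D[:,1],[5,50,95]))
E
python3 m.py
```

```text
[ 0.5798 -0.0035  0.0413] [2.7799 3.048  0.5718] [ 0.4529 -0.4204  0.0394] 10.7833
tcp k -6.784300575801618e-05 0.04124331268691496
disp 29 [-0.0703 -0.0259]
mov [-0.0086  0.0015  0.0117]
pad [-0.0564 -0.0534 -0.0485]
```

jog_arm(
  plan="0 0 0 -0.06 0 0 255;0 0 0 -0.06 0 0 255;0 0 0 -0.06 0 0 255;0 0 0 -0.06 0 0 255;0 0 0 -0.06 0 0 255;0 0 0 -0.06 0 0 255;0 0 0 -0.06 0 0 255;0 0 0 -0.06 0 0 255;0 0 0 -0.06 0 0 255;0 0 0 -0.06 0 0 255",
)

```text
time_s: 11.67
position: [0.5787, -0.0094, 0.0413]
tool_rot: [[0.177, 0.984, -0.0], [0.984, -0.177, -0.0], [-0.0, -0.0, -1.0]]
ft_force: [3.0, 2.0, -0.2]
grip_width: 0.0001
gripper_force: 1.5
```

```bash
python3 m.py; python3 - <<'E'
from h import *
im=cam('side');cv2.imwrite('pics/s4.png',cv2.resize(im['pixels'][165:235,215:295],None,fx=8,fy=8,interpolation=2)[...,::-1])
E
```

```text
[ 0.5787 -0.0094  0.0413] [ 2.9834  1.9594 -0.2165] [ 0.4566 -0.3971  0.0404] 11.6667
tcp k -9.7640796214697e-05 0.035195970186739256
disp 34 [-0.0701 -0.026 ]
mov [-0.0118 -0.0042  0.0048]
pad [-0.0566 -0.0537 -0.0498]
```

View pics/s4.png

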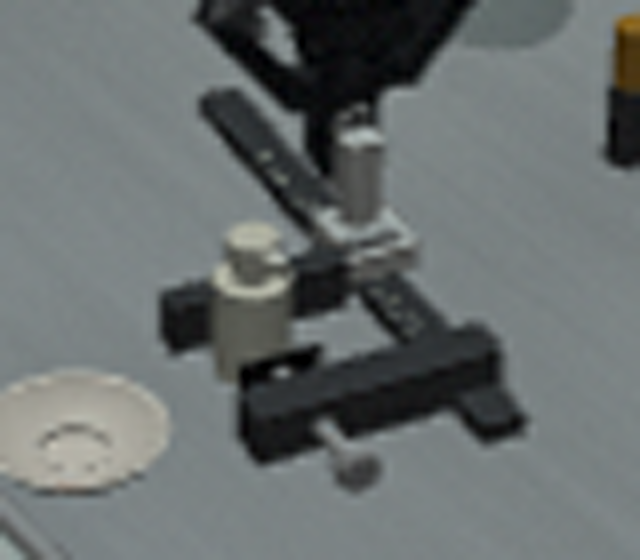

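The jaw is about to touch the dispenser, with about 8 mm left to the pad. Advancing slowly and watching the wrist torque, which is less noisy than the force.

jog_arm(
  plan="0 0 0 -0.05 0 0 255;0 0 0 -0.05 0 0 255;0 0 0 -0.05 0 0 255;0 0 0 -0.05 0 0 255;0 0 0 -0.05 0 0 255;0 0 0 -0.05 0 0 255;0 0 0 -0.05 0 0 255;0 0 0 -0.05 0 0 255",
)

```text
time_s: 12.43
position: [0.578, -0.0133, 0.0413]
tool_rot: [[0.177, 0.984, -0.0], [0.984, -0.177, 0.0], [0.0, -0.0, -1.0]]
ft_force: [3.2, 3.9, 0.7]
grip_width: 0.0005
gripper_force: 1.8
```

```bash
cat > t.py <<'E'
from rig import env
o=env.observe();t=o['wrist_torque'];f=o['ft_force'];p=o['position']
print('k-torque',round(t[0]*.9845-t[1]*.1754,3),'kF',round(f[0]*.1754+f[1]*.9845,2),'y',round(((p[0]-.5726)*.1754+(p[1]+.0441)*.9845)*1000,2),o['time_s'])
E
python3 t.py; python3 m.py
```

```text
k-torque 0.506 kF 4.36 y 31.24 12.4333
[ 0.578  -0.0133  0.0413] [3.2257 3.8543 0.7128] [ 0.4544 -0.3341  0.0581] 12.4333
tcp k -0.0001285077971104184 0.031238056506561338
disp 34 [-0.0702 -0.0272]
mov [-0.0148 -0.0088 -0.0003]
pad [-0.0565 -0.0534 -0.0468]
```

jog_arm(
  plan="0 0 0 -0.04 0 0 255;0 0 0 -0.04 0 0 255;0 0 0 -0.04 0 0 255;0 0 0 -0.04 0 0 255;0 0 0 -0.04 0 0 255;0 0 0 -0.04 0 0 255;0 0 0 -0.04 0 0 255;0 0 0 -0.04 0 0 255",
)

```text
time_s: 13.15
position: [0.5774, -0.0165, 0.0413]
tool_rot: [[0.177, 0.984, -0.0], [0.984, -0.177, 0.0], [0.0, -0.0, -1.0]]
ft_force: [2.0, 3.0, -0.2]
grip_width: 0.0006
gripper_force: 1.7
```

```bash
python3 t.py; python3 m.py|tail -3
```

```text
k-torque 0.551 kF 3.3 y 28.01 13.15
disp 31 [-0.0704 -0.032 ]
mov [-0.0182 -0.0094 -0.0038]
pad [-0.0571 -0.0534 -0.0478]
```

jog_arm(
  plan="0 0 0 -0.02 0 0 255;0 0 0 -0.02 0 0 255;0 0 0 -0.01 0 0 255;0 0 0 0 0 0 255",
)

```text
time_s: 13.53
position: [0.5773, -0.017, 0.0413]
tool_rot: [[0.177, 0.984, -0.0], [0.984, -0.177, -0.0], [-0.0, -0.0, -1.0]]
ft_force: [1.7, 2.8, 0.2]
grip_width: -0.0001
gripper_force: 1.6
```

```bash
python3 t.py
```

```text
k-torque 0.51 kF 3.09 y 27.52 13.5333
```

jog_arm(
  plan="0 0 0 -0.02 0 0 255;0 0 0 -0.02 0 0 255;0 0 0 -0.01 0 0 255;0 0 0 0 0 0 255",
)

```text
time_s: 13.87
position: [0.5773, -0.0175, 0.0413]
tool_rot: [[0.177, 0.984, -0.0], [0.984, -0.177, -0.0], [-0.0, 0.0, -1.0]]
ft_force: [2.0, 3.2, 0.0]
grip_width: -0.0
gripper_force: 1.7
```

```bash
python3 t.py
```

```text
k-torque 0.491 kF 3.48 y 27.05 13.8667
```

jog_arm(
  plan="0 0 0 -0.02 0 0 255;0 0 0 -0.02 0 0 255;0 0 0 -0.01 0 0 255;0 0 0 0 0 0 255",
)

```text
time_s: 14.2
position: [0.5772, -0.018, 0.0413]
tool_rot: [[0.177, 0.984, 0.0], [0.984, -0.177, -0.0], [-0.0, 0.0, -1.0]]
ft_force: [2.6, 2.5, -1.0]
grip_width: 0.0001
gripper_force: 1.7
```

```bash
python3 t.py
```

```text
k-torque 0.532 kF 2.97 y 26.52 14.2
```

jog_arm(
  plan="0 0 0 -0.02 0 0 255;0 0 0 -0.02 0 0 255;0 0 0 -0.01 0 0 255;0 0 0 0 0 0 255",
)

```text
time_s: 14.53
position: [0.5771, -0.0185, 0.0413]
tool_rot: [[0.177, 0.984, -0.0], [0.984, -0.177, -0.0], [-0.0, -0.0, -1.0]]
ft_force: [1.6, 2.9, -0.0]
grip_width: 0.0
gripper_force: 1.7
```

```bash
python3 t.py
```

```text
k-torque 0.571 kF 3.16 y 26.02 14.5333
```

jog_arm(
  plan="0 0 0 -0.02 0 0 255;0 0 0 -0.02 0 0 255;0 0 0 -0.01 0 0 255;0 0 0 0 0 0 255",
)

```text
time_s: 14.87
position: [0.577, -0.0188, 0.0413]
tool_rot: [[0.177, 0.984, 0.0], [0.984, -0.177, 0.0], [0.0, 0.0, -1.0]]
ft_force: [3.6, 4.9, -0.4]
grip_width: -0.0004
gripper_force: 2.2
```

```bash
python3 t.py; python3 m.py|tail -3
```

```text
k-torque 0.739 kF 5.46 y 25.64 14.8667
disp 35 [-0.0705 -0.0345]
mov [-0.0221 -0.0134 -0.0034]
pad [-0.0597 -0.0541 -0.0475]
```

Contact: the force has risen about 2 N over friction. One more small nudge.

jog_arm(
  plan="0 0 0 -0.01 0 0 255;0 0 0 -0.01 0 0 255;0 0 0 0 0 0 255;0 0 0 0 0 0 255",
)

```text
time_s: 15.25
position: [0.577, -0.019, 0.0413]
tool_rot: [[0.177, 0.984, 0.0], [0.984, -0.177, 0.0], [0.0, 0.0, -1.0]]
ft_force: [3.8, 5.5, -0.3]
grip_width: 0.0004
gripper_force: 2.5
```

```bash
python3 t.py
```

```text
k-torque 0.786 kF 6.07 y 25.5 15.25
```

jog_arm(
  plan="0 0 0 0.02 0 0 255;0 0 0 0.03 0 0 255;0 0 0 0.1 0 0 255;0 0 0 0.5 0 0 255;0 0 0 1 0 0 255;0 0 0 1.5 0 0 255;0 0 0 0 0 -3 255;0 0 0 0 0 -3 255;0 0 0 0 0 -3 255;0 0 0 0 0 -3 255",
)

```text
time_s: 16.08
position: [0.5822, 0.0127, 0.1627]
tool_rot: [[0.176, 0.984, -0.001], [0.984, -0.176, -0.0], [-0.0, -0.001, -1.0]]
ft_force: [1.3, 0.9, -0.5]
grip_width: 0.0001
gripper_force: 0.0
```

jog_arm(
  plan="0 0 0 2 -2 -2 255;0 0 0 3 -2 0 255;0 0 0 3 -2 0 255;0 0 0 3 -2 0 255;0 0 0 2 0 0 255;0 0 0 0 0 0 255;0 0 0 0 0 0 255;0 0 0 0 0 0 255;0 0 0 0 0 0 255",
)

```text
time_s: 16.83
position: [0.5269, 0.1532, 0.1812]
tool_rot: [[0.178, 0.984, -0.0], [0.984, -0.178, -0.0], [-0.0, -0.0, -1.0]]
ft_force: [0.3, -0.5, 0.3]
grip_width: -0.0002
gripper_force: 0.0
```

```bash
python3 m.py; python3 - <<'E'
from h import *
a=[]
for n,(r,c) in {'side':(165,215),'top':(150,225)}.items():
    im=cam(n);a.append(cv2.resize(im['pixels'][r:r+75,c:c+80],None,fx=5,fy=5,interpolation=2)[...,::-1])
cv2.imwrite('pics/s5.png',np.hstack(a))
E
```

```text
[0.5269 0.1532 0.1812] [ 0.2865 -0.5449  0.2957] [-0.007  -0.0368 -0.0179] 16.8333
tcp k -0.0796123747294833 0.186184036930984
disp 34 [-0.071  -0.0341]
mov [-0.0209 -0.0135 -0.004 ]
pad [-0.0592 -0.0531 -0.0481]
```

View pics/s5.png

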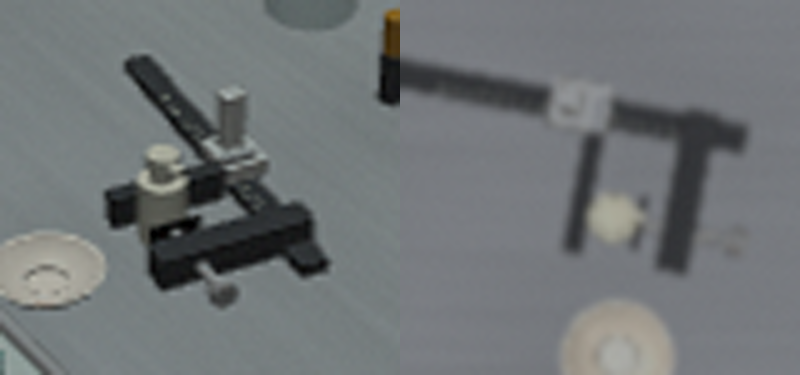

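The side view shows the dispenser at about (163,205) and the top view at about (612,215). It stands upright between the jaw and the pad, the bystanders in these crops look undisturbed and the arm is clear.

```bash
python3 -c "
from rig import job; print(job.close_job())"
```

```text
the job is handed in; nothing more can be done
None
```

The job is handed in, result not reported: the white dispenser stands upright and released between the stop pad and the moving jaw, which I closed to about 2–3 N judged from the wrist force, and the robot is clear.

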